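Unclip and open the pressure cooker

ROBOT

A 6-joint arm with a two-finger parallel gripper is mounted at the origin on the work surface. World frame = base frame: x ahead of the robot, y to its left, z up, the work surface at z = 0. Lengths are in m, angles in rad, forces in N, time in s.
With the tool pointing down it reaches from about 0.35 to 0.775 m from the base axis. Payload 5.5 kg.
Tool frame: the origin (TCP) lies on the centre line of the jaws, within the pads' length; the fingertips stand 19 mm ahead of it and the grasp point (between the pads) is the TCP; z points along the fingers, y is the direction in which the jaws open and shut (so a half turn about z gives the same grasp; the last joint's range is limited). The gripper opens to 85 mm and grips with 20 to 120 N. Pads are 22 mm wide; open, the fingers measure 114 mm over their backs; the gripper's body (76 mm by 85 mm) begins 54 mm behind the grasp point. The pads swing forward as they close: fully open they stand 13 mm farther back than shut.
Start: joints at [-1.288, 0.313, 0.046, 1.304, 0, 1.431], TCP at [0.236, -0.524, 0.25] pointing down, gripper open.
Joint ranges: [-2.76, 2.76], [-0.86, 1.69], [-1.03, 1.26], [-2.2, 2.34], [-1.47, 1.5], [-3.14, 3.14]. Speed limits (rad/s): [2.57, 2.57, 3.14, 3.14, 3.14, 3.14].

INTERFACE

Orientations are given as a unit quaternion [w, x, y, z].
In Python, from bench import readout, vision, order gives the robot as it stands. The module is installed in compiled form; this text tells all that it offers.
- The arm moves only by the tool step_arm, never from a script. Its argument "steps" is a list of rows, each a list of 3 entries, a list of its own where there are three numbers: the shift along the tool's x, y, z in units of 40 mm (1.0 is 40 mm), then the turn about the tool's z in units of 5 degrees (1.0 is 5 degrees), then the closure, from -1 (fully open) to 1 (shut). In form: [[[tx, ty, tz], turn, grip], ...]. A call has 1 to 20 rows; each row is the pose to reach, as a shift and turn from the pose measured when the call began, along the tool's axes at that moment; what a row does not reach only later rows make up. A row lasts 1/10 s, in which the tool goes at most 50 mm and 8.59 degrees, less where a joint would pass 70% of its speed; a pose out of reach is approached as far as the arm can. A call with a gripper value outside its range is refused whole. The fingers move at their own pace and stop on an object; "squeeze" is the grip in N (left out, the last holds). Time passes only in rows, so rows that repeat a pose let the fingers close. It gives the time, the measured TCP pose, the force and the opening at its end, in the units of the state.
- readout.state(): the state, without advancing time (a new reading comes with each control period).
- vision.get_image(name): name is "side" or "top"; returns a dict with "color" (480x640x3 uint8, blue, green, red), "depth" (480x640 float32, m along the optical axis (not along the pixel's ray), 0 where there is no reading), "K" (3x3 intrinsics, pixels), "rvec" (rotation vector, rad) and "tvec" (3), from world to camera coordinates, as OpenCV has them. Camera axes: x right, y down, z forward; pixel columns grow to the right and rows downward; lengths in m; the calibration is good to about 2 mm. A picture is of the moment at which its call begins.
- order.close_job(): hands the job in, once; it reports no verdict.
The state is a dict: "clock": time; "joint_positions": joint angles; "qvel": joint speeds; "joint_torque": joint torques, N m; "tcp_pos": TCP position; "ee_rot": TCP orientation; "force": force on the tool from outside, world axes, zero at the start; "ft_torque": the same for the moment, N m; "width": finger opening in m.
Only numpy, scipy, OpenCV 4.12 (cv2) and the standard library are available. Lean on these libraries where they do the work, as an engineer would, in place of code of your own. Each camera call takes 0.05 s, during which the arm holds its last target. There are 200 camera calls.

TASK

Open the pressure cooker: press its red spring-clip lever down to the stop so that the lid is freed and springs up a little, and ease the lever back up to rest without letting it snap. Then swing the lid up until it is fully open against its stop and leave it standing there. Leave the other things on the counter where they are.

Things in the scene. Friction and masses are not known exactly. Their poses are not given: they have to be found in the camera images.
- cooker: steel pressure cooker, fixed: pot 190 mm across, 115 mm high; lid 200 mm across, top 133 mm up, with black grip bar and black-capped valve (34 mm tall), hinged on one side, held by a spring clip with a red lever on the other. Two black side grips reach 135 mm out. Origin at the centre of its underside; z up; x level from hinge to clip (the red lever sticks out along +x), y parallel to the hinge
- clip_pad (a point): centre of the top face of the red press pad (46 mm long, 40 mm wide) on the clip lever. At rest 175 mm out from the cooker's axis, about 120 mm above the counter, rising 11 degrees outwards; at the stop 31 mm lower, falling 14 degrees outwards. x is level outwards at rest, z up. The lever's pivot, parallel to the cooker's y, is 108 mm out from its axis and 98 mm up
- clip (a joint): angle of the sprung clip lever, rad: 0 at rest (hook over the lid's rim), 0.45 at its stop (pad pressed down); the hook clears the rim beyond about 0.34. The spring always pushes it back to 0: about 5 N at the pad at rest, 11 N at the stop
- lid (a joint): opening angle of the lid, rad: 0 closed, 0.78 (45 degrees) fully open at its stop. The clip's hook holds it shut; once freed it springs up by itself to about 0.3 to 0.45, and from there on its stiff, balanced hinge keeps it wherever it is left
- lid_grip (a point): centre of the lid's black grip bar: flat-sided, 100 mm long (parallel to the hinge), 18 mm thick (along the lid's x), 22 mm high, on two end posts 70 mm apart, 27 mm gap under it. Moves and tilts with the lid: z is the lid's outward normal, x points along the lid away from the hinge. 128 mm along x and 52 mm along z from the hinge axis
- lid_hinge (a point): middle of the lid's hinge axis, 118 mm above the counter, opposite the clip, 100 mm from the cooker's axis; its axes are lid_grip's; the hinge axis is parallel to y, and the lid opens by raising its +x side
- bowl: glass bowl, 140 mm across, 65 mm high, bystander; origin at the centre of its underside
- spoon_rest: green plastic spoon rest, a tray 170 x 80 mm, 16 mm high, bystander; origin at the centre of its underside, x along its length
- ladle: steel ladle, about 255 mm long, its cup 80 mm across and 32 mm high, bystander; origin on the counter near the middle of its length, cup towards +x

How it is judged:
On the way, in this order (a step that is already met when the one before it is completed fails the run):
1. the clip lever is pressed down to its stop (within 0.05 rad) (value of joint clip above 0.4 rad), for 0.1 s.
2. the clip lever is back at rest (within 0.06 rad) and the lid has sprung up (value of joint clip below 0.06 rad and value of joint lid above 0.15 rad), for 0.2 s.
3. the lid is swung up to its stop (within 0.08 rad) (value of joint lid above 0.7 rad), for 0.2 s.
At the end, for the whole second after the job is handed in: the lid stands still at its open stop (joint above 0.70 of 0.78 rad) and the clip lever is at rest (joint below 0.06 rad) (value of joint lid above 0.7 rad and velocity of joint lid between -0.05 and 0.05 rad/s and value of joint clip below 0.06 rad); the robot touches nothing.
It fails at once if the clip lever snaps back (faster than 5 rad/s) (velocity of joint clip below -5 rad/s).
It fails at once if the glass bowl is moved more than 30 mm (distance of bowl from where it was at the start of the episode above 0.03 m).
It fails at once if the spoon rest is moved more than 30 mm (distance of spoon_rest from where it was at the start of the episode above 0.03 m).
It fails at once if the ladle is moved more than 30 mm (distance of ladle from where it was at the start of the episode above 0.03 m).
It also fails if it takes over 43 s, if anything falls off the work surface, if the arm or the gripper's body presses on something with over 40 N, if the wrist force passes 120 N, or if a joint passes its speed limit or range.

## Working session

There is one attempt and no reset: what is moved stays moved. The work goes in short steps, Python scripts to look and compute and a tool call to move; the robot and the scene stay as the last step left them, time stands still between calls to the robot, and variables do not carry over. Pictures are saved under pics/ and viewed, about 8 in all and at most 12, crops included, and the job is handed in when it is done.

Besides the shell and the picture viewer there is one more tool, called after "Emit:" as a command line: name --argument value ..., lists and objects as JSON in quotes. step_arm: Moves the arm, as the interface text tells. Its arguments: {"type":"object","properties":{"steps":{"type":"array"},"squeeze":{"type":"number"}},"required":["steps"]}

```bash
mkdir -p pics; cat > h.py <<'E'
import numpy as np, cv2
from bench import readout, vision, order
def grab(n):
    d=vision.get_image(n); R=cv2.Rodrigues(np.array(d["rvec"],float))[0]; t=np.array(d["tvec"],float).ravel()
    K=np.array(d["K"]); z=d["depth"]; v,u=np.mgrid[:480,:640]
    P=np.stack([(u-K[0,2])/K[0,0]*z,(v-K[1,2])/K[1,1]*z,z],-1)
    W=(P-t)@R; W[z<=0]=np.nan
    return d["color"],W
def red(c):
    c=c.astype(int); return (c[...,2]>110)&(c[...,1]<70)&(c[...,0]<70)
E
python3 - <<'E'
from h import *
ims=[]
for n in("side","top"):
    c,W=grab(n); cv2.imwrite(f"pics/{n}0.png",c); m=red(c)&np.isfinite(W[...,0])
    p=W[m]; print(n,m.sum(),np.median(p,0),p.min(0),p.max(0))
    np.savez(f"{n}0.npz",c=c,W=W)
s=readout.state();print(s)
E
```

```text
side 395 [0.58418605 0.15825332 0.11492269] [ 0.41927566 -1.33558377 -0.21281475] [1.22430664 0.36056765 0.12372459]
  return _methods._mean(a, axis=axis, dtype=dtype,
  ret = um.true_divide(
Traceback (most recent call last):
ValueError: zero-size array to reduction operation minimum which has no identity
```

View pics/top0.png

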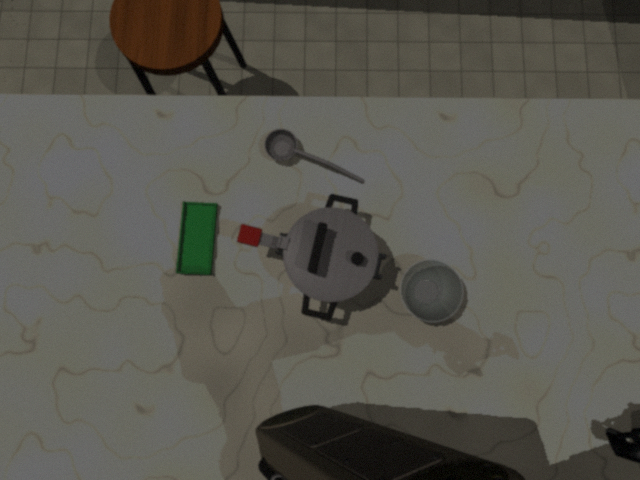

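View pics/side0.png

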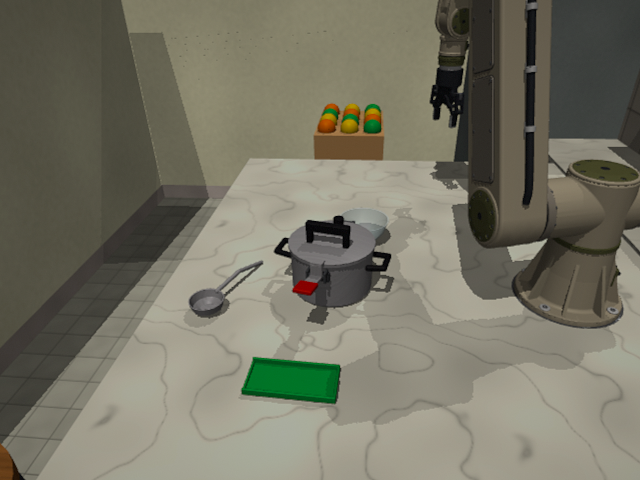

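The top view shows the red pad at about (250,235), the lid centre at (333,255), the grip bar at (318,250), the bowl at (434,292), the spoon rest at (198,238) and the ladle cup at (283,146). The clip side points towards world +y. The side view shows the pad at (305,287) and the grip bar at (328,233).

```bash
python3 - <<'E'
from h import *
for n,box in(("top",(225,210,270,255)),("side",(285,275,325,300))):
    c,W=grab(n); np.savez(f"{n}0.npz",c=c,W=W)
    ci=c.astype(int); m=(ci[...,2]>2.5*ci[...,1])&(ci[...,2]>60); b=np.zeros_like(m); b[box[1]:box[3],box[0]:box[2]]=1; m&=b
    p=W[m]; p=p[np.isfinite(p[:,0])&(p[:,2]>.1)]; print(n,len(p),p.mean(0).round(4),p.min(0).round(3),p.max(0).round(3))
    z=W[...,2]
    # top of grip bar (z ~ 118+52+11=.181)
    q=W[(z>.172)&(z<.19)&(abs(W[...,0]-.55)<.2)&(abs(W[...,1])<.15)]
    print("bar",len(q),q.mean(0),q.min(0),q.max(0))
    if n=="top":
        print(cv2.minAreaRect(q[:,:2].astype(np.float32)*1000))
        l=W[(z>.124)&(z<.14)&(abs(W[...,0]-.55)<.2)&(abs(W[...,1])<.2)]
        r=cv2.minEnclosingCircle(l[:,:2].astype(np.float32)*1000);print("lid",r,l[:,2].mean())
        for nm,(u,v) in dict(bowl=(434,292),rest=(198,238),cup=(283,146),handle=(362,181)).items(): print(nm,W[v,u].round(3))
s=readout.state();print({k:np.round(s[k],3) for k in("clock","tcp_pos","ee_rot","force","width","joint_positions")})
E
```

```text
top 340 [0.5781 0.1696 0.1193] [0.558 0.148 0.112] [0.599 0.192 0.126]
bar 460 [0.54503128 0.02655497 0.18052273] [0.49604206 0.00834208 0.17477606] [0.59380934 0.0447932  0.18705236]
((545.5877685546875, 26.642227172851562), (17.991355895996094, 99.68009185791016), 77.46619415283203)
lid ((549.7460327148438, 44.548213958740234), 150.4943389892578) 0.12878534084272097
bowl [ 0.469 -0.242  0.005]
rest [0.589 0.307 0.005]
cup [0.817 0.113 0.003]
handle [ 0.731 -0.078  0.004]
side 255 [0.5781 0.177  0.1188] [0.555 0.137 0.101] [0.6   0.198 0.124]
bar 302 [0.54581831 0.03215531 0.17811287] [0.49809462 0.01026653 0.17207171] [0.59557377 0.04792745 0.18227575]
{'clock': np.float64(0.2), 'tcp_pos': array([ 0.236, -0.524,  0.25 ]), 'ee_rot': array([-0.001,  0.978,  0.21 , -0.   ]), 'force': array([-0.09 ,  0.505,  0.096]), 'width': np.float64(0.086), 'joint_positions': array([-1.288,  0.314,  0.045,  1.304,  0.   ,  1.431])}
```

Emit:
step_arm --steps '[[[0, 0, -0.75], 0, 1], [[1, -0.82, -0.75], -0.7, 1], [[2, -1.65, -0.75], -1.4, 1], [[3, -2.5, -0.75], -2.1, 1], [[4, -3.3, -0.75], -2.8, 1], [[5, -4.1, -0.75], -3.5, 1], [[6, -4.95, -0.75], -4.3, 1], [[7, -5.8, -0.75], -5, 1], [[8, -6.6, -0.75], -5.7, 1], [[9, -7.4, -0.75], -6.4, 1], [[10, -8.25, -0.75], -7.1, 1], [[11, -9.1, -0.75], -7.8, 1], [[12, -9.9, -0.75], -8.5, 1], [[13, -10.7, -0.75], -9.2, 1], [[14, -11.6, -0.75], -9.9, 1], [[14.94, -12.33, -0.75], -10.6, 1], [[14.94, -12.33, -0.75], -10.6, 1], [[14.94, -12.33, -0.75], -10.6, 1], [[14.94, -12.33, -0.75], -10.6, 1], [[14.94, -12.33, -0.75], -10.6, 1]]' --squeeze 30

```text
clock: 2.2
tcp_pos: [0.578, 0.1699, 0.2803]
ee_rot: [-0.001, 0.782, 0.624, -0.0]
force: [0.2, -0.5, -0.2]
width: 0.0001
```

Emit:
step_arm --steps '[[[0.05, 0, 1], 0, 1], [[0.05, 0, 2], 0, 1], [[0.05, 0, 2.8], 0, 1], [[0.05, 0, 3.2], 0, 1], [[0.05, 0, 3.3], 0, 1], [[0.05, 0, 3.4], 0, 1], [[0.05, 0, 3.5], 0, 1], [[0.05, 0, 3.6], 0, 1], [[0.05, 0, 3.7], 0, 1]]'

```text
clock: 3.1
tcp_pos: [0.5797, 0.1729, 0.1342]
ee_rot: [-0.0, 0.782, 0.624, 0.002]
force: [-1.1, 2.5, 5.4]
width: 0.0003
```

```bash
python3 - <<'E'
from h import *
a=grab("side")[0][200:340,230:430]; b=grab("top")[0][160:300,200:400]
cv2.imwrite("pics/p1.png",cv2.resize(np.vstack([a,b]),None,fx=2,fy=2)); s=readout.state();print(s["tcp_pos"],s["force"])
E
```

```text
[0.57962469 0.17291545 0.13372573] [0.37391467 2.50589665 5.56098904]
```

View pics/p1.png

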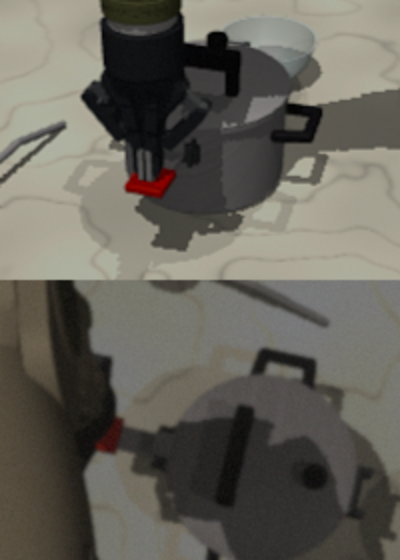

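The picture shows the shut fingertips on the middle of the red pad, at about (150,180) in the crop. The force is 5 N, which matches contact. I'll press down now.

Emit:
step_arm --steps '[[[0, 0, 0.1], 0, 1], [[0, 0, 0.2], 0, 1], [[0, 0, 0.3], 0, 1], [[0, 0, 0.4], 0, 1], [[0, 0, 0.5], 0, 1], [[0, 0, 0.6], 0, 1], [[0, 0, 0.65], 0, 1], [[0, 0, 0.65], 0, 1]]'

```text
clock: 4.0
tcp_pos: [0.5801, 0.1742, 0.1097]
ee_rot: [-0.0, 0.781, 0.624, 0.003]
force: [-3.6, 4.8, 9.8]
width: -0.0002
```

Emit:
step_arm --steps '[[[0, 0, 0.05], 0, 1], [[0, 0, 0.1], 0, 1], [[0, 0, 0.15], 0, 1], [[0, 0, 0.15], 0, 1], [[0, 0, 0.15], 0, 1]]'

```text
clock: 4.5
tcp_pos: [0.5803, 0.1743, 0.1081]
ee_rot: [0.001, 0.781, 0.624, 0.004]
force: [-9.1, -0.8, 24.6]
width: 0.0002
```

```bash
python3 - <<'E'
from h import *
a=grab("side")[0][200:340,230:430]; b=grab("top")[0][160:300,200:400]
cv2.imwrite("pics/p2.png",cv2.resize(np.vstack([a,b]),None,fx=2,fy=2)); s=readout.state();print(s["tcp_pos"],s["force"])
E
```

```text
[0.5802648  0.17429962 0.1081127 ] [-8.53511221 -1.30958079 23.32453903]
```

View pics/p2.png

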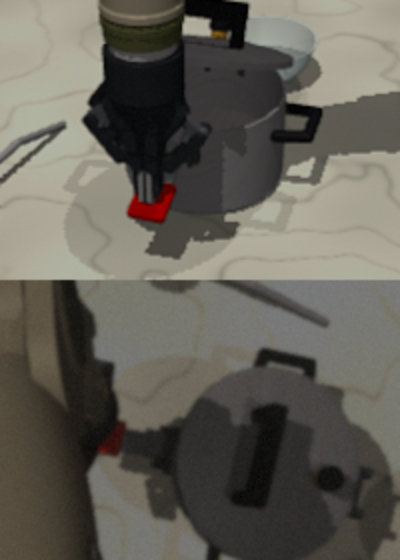

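The force jumped to 24 N at the stop, and the lid has sprung up, with the rim visible at about (240,55). I'll ease the lever back.

Emit:
step_arm --steps '[[[0, 0, -0.05], 0, 1], [[0, 0, -0.1], 0, 1], [[0, 0, -0.15], 0, 1], [[0, 0, -0.2], 0, 1], [[0, 0, -0.25], 0, 1], [[0, 0, -0.3], 0, 1], [[0, 0, -0.36], 0, 1], [[0, 0, -0.42], 0, 1], [[0, 0, -0.48], 0, 1], [[0, 0, -0.54], 0, 1], [[0, 0, -0.6], 0, 1], [[0, 0, -0.66], 0, 1], [[0, 0, -0.72], 0, 1], [[0, 0, -0.78], 0, 1], [[0, 0, -0.84], 0, 1], [[0, 0, -0.9], 0, 1], [[0, 0, -0.96], 0, 1], [[0, 0, -1.02], 0, 1], [[0, 0, -1.1], 0, 1], [[0, 0, -1.2], 0, 1]]'

```text
clock: 6.6
tcp_pos: [0.5798, 0.1742, 0.1562]
ee_rot: [0.0, 0.781, 0.624, 0.004]
force: [0.9, -0.2, -0.1]
width: 0.0003
```

Emit:
step_arm --steps '[[[0, 0, -0.8], 0, 1], [[0, 0, -1.6], 0, 1], [[0, 0, -2.4], 0, 1], [[0, 0, -3.2], 0, 1], [[0, 0, -3.2], 0, 1]]'

```text
clock: 7.1
tcp_pos: [0.5808, 0.174, 0.2898]
ee_rot: [0.003, 0.781, 0.624, 0.008]
force: [0.7, -0.0, 1.0]
width: 0.0
```

```bash
cat > lid.py <<'E'
from h import *
u=np.array([.222,.975]); vy=np.array([-.975,.222]); C=np.array([.539,-.0007])
def meas():
    for n in("top","side"):
        c,W=grab(n); cv2.imwrite(f"pics/l_{n}.png",c)
        X=(W[...,:2]-C)@u; Y=(W[...,:2]-C)@vy; Z=W[...,2]
        dark=c.max(-1)<(40 if n=="top" else 60)
        m=dark&(abs(Y)<.055)&(X>-.06)&(X<.07)&(Z>.15)&(Z<.28)
        print(n,"bar",m.sum(),X[m].mean().round(4),X[m].min().round(3),X[m].max().round(3),Z[m].max().round(3))
        l=~dark&(abs(Y)<.09)&(X>-.08)&(X<.12)&(Z>.13)&(Z<.3)
        A=np.c_[X[l]+.1,np.ones(l.sum())]
        for _ in range(5):
            k=np.linalg.lstsq(A,Z[l],rcond=None)[0]; r=abs(A@k-Z[l]); s=r<.006
            if s.sum()<20: break
            k=np.linalg.lstsq(A[s],Z[l][s],rcond=None)[0]
        print(" lid",l.sum(),s.sum(),"angle",np.arctan(k[0]).round(3),k[1].round(3))
        ci=c.astype(int); m=(ci[...,2]>2.5*ci[...,1])&(ci[...,2]>60)&(abs(Y)<.03)&(X>.13)&(X<.22)&(Z>.07)
        print(" pad",m.sum(),X[m].mean().round(4),Z[m].mean().round(4))
    s=readout.state(); p=s["tcp_pos"]; print(s["clock"],p,"cooker xy",(p[:2]-C)@u,(p[:2]-C)@vy,s["force"])
meas()
E
python3 lid.py
```

```text
top bar 1022 0.0002 -0.06 0.026 0.232
 lid 5374 4880 angle 0.384 0.132
 pad 347 0.1747 0.1192
side bar 756 0.0043 -0.06 0.067 0.23
 lid 721 577 angle 0.287 0.145
 pad 256 0.182 0.1189
7.2 [0.5793456  0.17371565 0.28523577] cooker xy 0.1790119807523571 -0.0006166827299021231 [-0.441936   -0.26529482 -0.29308044]
```

View pics/l_side.png

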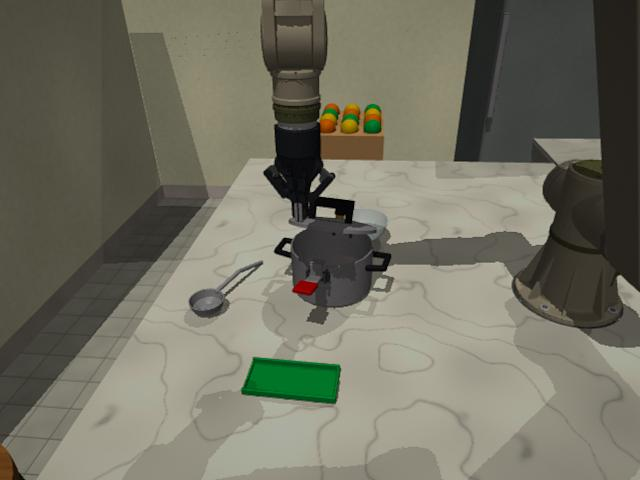

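The lid stands at about 0.38 rad and the pad is back at rest height (119 mm). Next I'll move in front of the grip bar.

Emit:
step_arm --steps '[[[-1, 0, 0], 0, 1], [[-2, 0, 0], 0, 1], [[-3, 0, 0], 0, 1], [[-3.4, 0, 0], 0, 1], [[-3.4, 0, 0.4], 0, 1], [[-3.4, 0, 0.8], 0, 1], [[-3.4, 0, 1.2], 0, 1], [[-3.4, 0, 1.4], 0, 1], [[-3.4, 0, 1.5], 0, 1], [[-3.4, 0, 1.5], 0, 1]]'

```text
clock: 8.2
tcp_pos: [0.5497, 0.0417, 0.2236]
ee_rot: [0.0, 0.781, 0.625, 0.005]
force: [0.1, 0.7, 0.2]
width: -0.0
```

```bash
python3 lid.py; python3 -c "
import cv2;a=cv2.imread('pics/l_side.png');cv2.imwrite('pics/p4.png',cv2.resize(a[150:300,230:430],None,fx=4,fy=4,interpolation=2))"
```

```text
top bar 165 -0.0283 -0.06 -0.009 0.229
 lid 2154 2058 angle 0.475 0.126
 pad 9 0.1939 0.1217
side bar 1218 0.0295 -0.06 0.065 0.28
 lid 1076 263 angle 0.252 0.155
 pad 254 0.1821 0.1188
8.3 [0.55033784 0.04151167 0.22469932] cooker xy 0.043673381347195464 -0.0016833988692707281 [ 0.02994111 -0.22304557 -0.12083068]
```

View pics/p4.png

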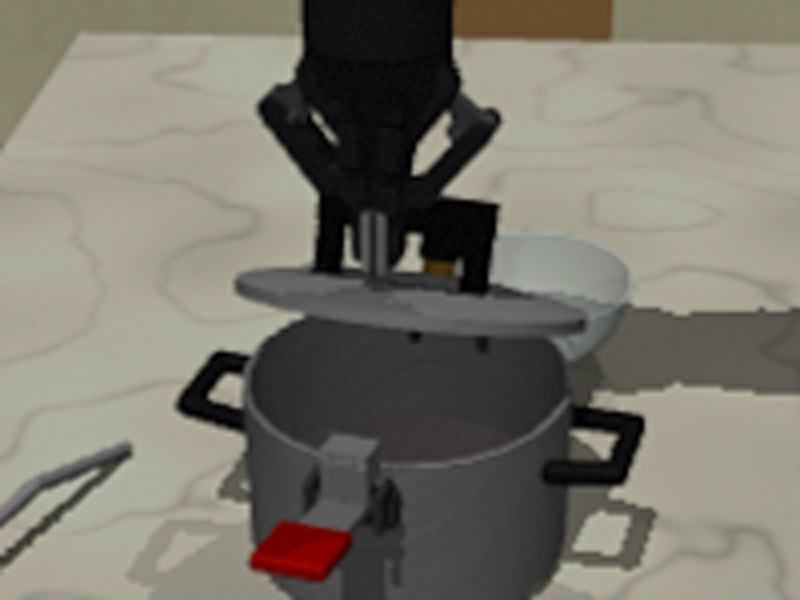

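The shut fingers stand just in front of the bar's middle, at about (375,260) in the crop, and touch nothing. I'll push along the arc.

Emit:
step_arm --steps '[[[-0.2, 0, 0.05], 0, 1], [[-0.4, 0, 0.05], 0, 1], [[-0.5, 0, 0.05], 0, 1], [[-0.6, 0, -0.03], 0, 1], [[-0.7, 0, -0.11], 0, 1], [[-0.8, 0, -0.2], 0, 1], [[-0.9, 0, -0.28], 0, 1], [[-1.0, 0, -0.36], 0, 1], [[-1.1, 0, -0.45], 0, 1], [[-1.1, 0, -0.45], 0, 1]]'

```text
clock: 9.3
tcp_pos: [0.5406, -0.0023, 0.2429]
ee_rot: [0.002, 0.781, 0.624, 0.006]
force: [0.5, 0.4, -0.1]
width: 0.0002
```

```bash
python3 lid.py
```

```text
lid.py:9: RuntimeWarning: Mean of empty slice.
  print(n,"bar",m.sum(),X[m].mean().round(4),X[m].min().round(3),X[m].max().round(3),Z[m].max().round(3))
  ret = ret.dtype.type(ret / rcount)
Traceback (most recent call last):
  File "lid.py", line 20, in <module>
    meas()
    ~~~~^^
  File "lid.py", line 9, in meas
    print(n,"bar",m.sum(),X[m].mean().round(4),X[m].min().round(3),X[m].max().round(3),Z[m].max().round(3))
                                               ~~~~~~~~^^
ValueError: zero-size array to reduction operation minimum which has no identity
```

```bash
sed -i 's/        print(n,"bar".*//' lid.py; sed -i 's/        print(" pad".*/        print(" pad",m.sum(),Z[m].mean() if m.any() else 0)/' lid.py; python3 lid.py; python3 -c "
import cv2;a=cv2.imread('pics/l_side.png');cv2.imwrite('pics/p5.png',cv2.resize(a[150:300,230:430],None,fx=4,fy=4,interpolation=2))"
```

```text
lid 17 17 angle -0.187 0.172
 pad 336 0.1192969735802271
 lid 590 244 angle 0.223 0.194
 pad 253 0.11893542291262567
9.45 [ 0.54025877 -0.0016643   0.24207922] cooker xy -0.0006607492541382509 -0.001441379582497714 [ 0.03873562  0.22728058 -0.02132965]
```

View pics/p5.png

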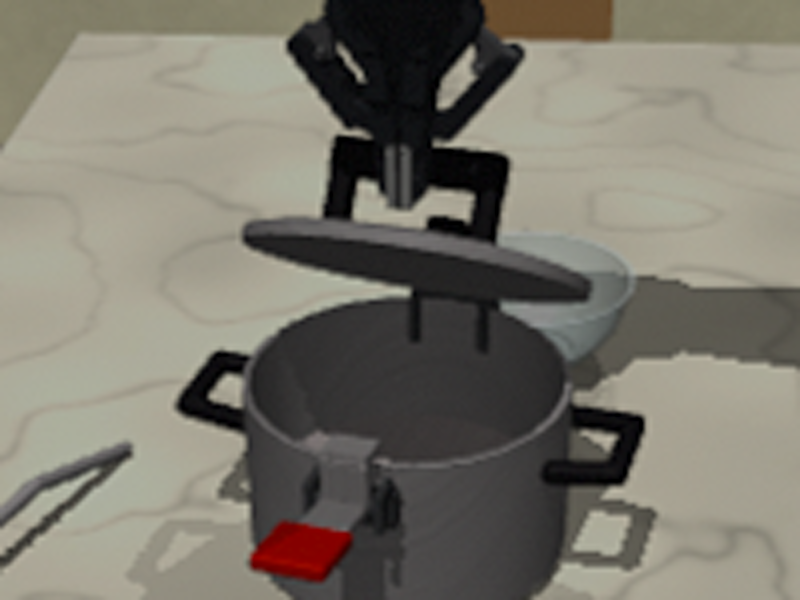

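The lid has risen clearly and the fingers are on the bar at about (400,190). I'll continue.

Emit:
step_arm --steps '[[[-0.1, 0, -0.08], 0, 1], [[-0.2, 0, -0.17], 0, 1], [[-0.3, 0, -0.26], 0, 1], [[-0.4, 0, -0.35], 0, 1], [[-0.45, 0, -0.4], 0, 1], [[-0.5, 0, -0.43], 0, 1], [[-0.5, 0, -0.43], 0, 1]]'

```text
clock: 10.15
tcp_pos: [0.5358, -0.0213, 0.2594]
ee_rot: [0.001, 0.781, 0.624, 0.006]
force: [0.2, 0.1, -0.1]
width: 0.0001
```

Emit:
step_arm --steps '[[[-0.05, 0, -0.03], 0, 1], [[-0.1, 0, -0.05], 0, 1], [[-0.15, 0, -0.05], 0, 1], [[-0.15, 0, -0.05], 0, 1]]'

```text
clock: 10.55
tcp_pos: [0.5352, -0.0239, 0.2618]
ee_rot: [-0.001, 0.78, 0.625, 0.009]
force: [2.7, 12.8, 1.9]
width: 0.0001
```

The force rose to 13 N opposing the push, so the lid is against its stop. I'll back off outwards, then lift clear.

Emit:
step_arm --steps '[[[-0.1, 0, -0.03], 0, 1], [[-0.1, 0, -0.03], 0, 1], [[0.0, 0, 0], 0, 1], [[0.15, 0, 0], 0, 1], [[0.3, 0, -0.1], 0, 1], [[0.4, 0, -0.5], 0, 1], [[0.5, 0, -1.2], 0, 1], [[0.6, 0, -2], 0, 1], [[1.5, 0, -2.5], 0, 1], [[2.5, 0, -2.5], 0, 1], [[3.5, 0, -2.5], 0, 1], [[4.5, 0, -2.5], 0, 1], [[5.3, 0, -2.5], 0, 1], [[5.3, 0, -2.5], 0, 1], [[5.3, 0, -2.5], 0, 1]]'

```text
clock: 12.05
tcp_pos: [0.58, 0.1824, 0.3647]
ee_rot: [-0.001, 0.78, 0.626, 0.008]
force: [0.8, -0.6, 0.1]
width: -0.0002
```

```bash
python3 lid.py; python3 -c "
import cv2,numpy as np
a=cv2.imread('pics/l_side.png');b=cv2.imread('pics/l_top.png');cv2.imwrite('pics/p6.png',np.hstack([a[80:420,160:480],b[80:420,150:470]]))"
```

```text
lid 4017 1330 angle 0.664 0.147
 pad 341 0.11908793702375377
 lid 306 43 angle 0.583 0.155
 pad 255 0.11880212233932644
12.15 [0.57994604 0.1809669  0.36512418] cooker xy 0.1862152532845912 0.0004076591470560546 [ 0.50322169 -1.02124305  0.46540863]
```

View pics/p6.png

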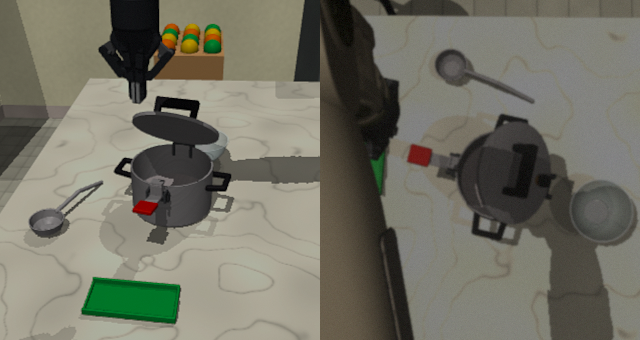

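The lid angle fit was contaminated: only a third of the points were inliers. I'll redo it with a cleaner cut before handing in.

```bash
python3 - <<'E' 2>&1 | grep -v '^ '
from lid import *
print("--")
c,W=grab("top"); X=(W[...,:2]-C)@u; Y=(W[...,:2]-C)@vy; Z=W[...,2]
for x0,x1,y in((-.01,.025,.07),(-.06,.025,.09)):
    m=(X>x0)&(X<x1)&(abs(Y)<y)&(Z>.15)&(Z<.28)
    # distance in lid frame for candidates: angle of each pt assuming 15 mm plane height
    r=np.hypot(X[m]+.1,Z[m]-.118); th=np.arctan2(Z[m]-.118,X[m]+.1)-np.arcsin(.015/r)
    h,e=np.histogram(th,bins=np.arange(.4,1.2,.02)); print(m.sum(),[(round(a,2),int(n)) for a,n in zip(e,h) if n])
m=(abs(Y)<.08)&(Z>.24)&(X>-.05)&(X<.06)&(c.max(-1)>45); i=np.argmax(np.where(m,X,-1)); print("rim",X.flat[i],Z.flat[i],"Zmax",Z[m].max())
E
```

```text
12.25 [0.58001154 0.18055054 0.36535607] cooker xy 0.18582383979957517 0.00025136404402866625 [ 0.34989334  0.01305227 -0.92963636]
--
1423 [(np.float64(0.66), 1), (np.float64(0.68), 7), (np.float64(0.7), 37), (np.float64(0.72), 339), (np.float64(0.74), 787), (np.float64(0.76), 248), (np.float64(0.78), 4)]
4064 [(np.float64(0.62), 4), (np.float64(0.64), 17), (np.float64(0.66), 47), (np.float64(0.68), 123), (np.float64(0.7), 329), (np.float64(0.72), 781), (np.float64(0.74), 1220), (np.float64(0.76), 573), (np.float64(0.78), 40), (np.float64(0.8), 19), (np.float64(0.82), 19), (np.float64(0.84), 18), (np.float64(0.86), 17), (np.float64(0.88), 17), (np.float64(0.9), 22), (np.float64(0.92), 21), (np.float64(0.94), 16), (np.float64(0.96), 30), (np.float64(0.98), 55), (np.float64(1.0), 69), (np.float64(1.02), 68), (np.float64(1.04), 63), (np.float64(1.06), 72), (np.float64(1.08), 72), (np.float64(1.1), 142), (np.float64(1.12), 162), (np.float64(1.14), 48)]
rim 0.04413715946058141 0.25453352890357944 Zmax 0.2632145341506931
```

```bash
python3 - <<'E' | tail -1
from lid import *
W=np.load("top0.npz")["W"]; X=(W[...,:2]-C)@u; Y=(W[...,:2]-C)@vy; Z=W[...,2]
m=(X>.05)&(X<.09)&(abs(Y)<.05)&(Z>.11)&(Z<.15)
r=np.hypot(X[m]+.1,Z[m]-.118); th=np.arctan2(Z[m]-.118,X[m]+.1)-np.arcsin(.015/r); print("closed-lid bias",np.median(th),m.sum())
E
```

```text
closed-lid bias -0.02841982896828055 898
```

With the closed-lid bias of −0.028 rad taken out, the lid stands at about 0.775 rad, which is its stop. I'll hand in.

```bash
python3 -c "
from bench import order;print(order.close_job())"
```

```text
the job is handed in; nothing more can be done
None
```

The cooker is open: the lid stands at its stop, the lever is back at rest, and the job was handed in at about 12.3 s. The hand-in reports no verdict, so these are my own last checks.

- **Lever:** I pressed the pad with shut fingers until the force jumped to about 24 N at the stop, and the lid sprang up to about 0.38 rad. I then eased the lever up at roughly 25 mm/s. The pad measured 119 mm high afterwards, its resting height.
- **Lid:** I pushed the grip bar until about 13 N of resistance showed the stop. The lid then measured about 0.745 rad. The same method read 0.028 rad low on the closed lid, so its real angle is about 0.775 rad.
- **Check that disagreed:** my first rough fits of the open lid gave 0.66 rad (top view) and 0.58 rad (side view). Few points fitted either, so I replaced them with the cleaner top-view measurement above.
- **Surroundings:** the arm stands clear above the cooker with no contact force. In the last pictures the bowl, ladle and spoon rest looked unmoved. I judged that by eye, and the arm partly hid the spoon rest in the top view.

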